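# Close the grill's fire bay with its cover plate

### The job

Cover the open half of the table grill: lay the loose cover plate flat on the two ledges of the bay with its long edges across the grill, then slide it under the red hold-down lips until its edge butts flush against the wire grate, with no gap left. Let go of it there, and leave the food on the grate and the dish of beans on the table where they are.

Things in the scene. Friction and masses are not known exactly. Their poses are not given: they have to be found in the camera images.
- cover_plate: loose dark steel cover plate, 110 mm along its x, 150 mm along its y, 10 mm thick, about 0.5 kg, flat on the table left or right of the grill. Origin: centre of its underside; z up. Both ends alike: either 150 mm edge may lead. A wooden bar handle stands over its middle on two thin posts: 12 mm (x) by 90 mm (y), from 29 to 47 mm above the underside
- plate_grip (a point): middle of the plate's wooden bar handle, 38 mm above the plate's underside; axes as the plate's
- grill: dark table-top grill, fixed, 400 mm long (its x, pointing roughly away from the robot), 190 mm wide (its y). Origin: centre of its underside. The near half, x = -200 to +20 mm, is the open fire bay, the far half a wire grate. Side walls rise to 92 mm and stand 162 mm apart inside, so the plate has 6 mm to spare on each side
- bay (a point): point midway between the bay's two side ledges, at their top (80 mm above the table), 110 mm before the grate's edge; axes as the grill's. The ledges run along both walls from the grill's near end to the grate, each 21 mm wide, 120 mm apart. The bay's near end is open above ledge height. A plate centred here lies clear of the red lips, its leading edge 20 mm short of them
- lip_left (a point): near inner lower corner of the left (+y) red hold-down lip. The lip runs along the wall over the last 35 mm before the grate, overhanging the bay; underside 95 mm, top 100 mm above the table, so the plate slides beneath with 5 mm to spare and cannot be lowered there from above
- lip_right (a point): the same corner of the right (-y) lip, 130 mm from the left one
- grate_edge (a point): middle of the wire grate's edge that faces the bay, at the grate's top: 90 mm above the table, level with the plate's top when that lies on the ledges; 20 mm from the grill's origin along x. x points from the bay into the grate, y along the grate's edge, z up. The grate is fixed, 170 mm long (x), 160 mm wide
- sausage: brown sausage lying on the grate, 100 x 22 mm, 22 mm high; origin at its underside
- pepper_half: red pepper half lying on the grate, 60 mm across, 22 mm high (its stem 29 mm); origin at its underside
- bean_dish: white dish of green beans, 160 mm across, 36 mm high, on the side of the grill where the plate is not; origin at its underside

How it is judged:
At the end, for the whole second after the job is handed in: The cover plate lies at rest and level (within 0.03 rad) on the bay's ledges, its top within 4 mm of the grate's top, square to the grill (within 0.03 rad) and between its side walls, with its edge butted against the grate: gap at the middle of the edge at most 3.5 mm (x of cover_plate in the frame of grate_edge between -0.0585 and -0.05 m and y of cover_plate in the frame of grate_edge between -0.009 and 0.009 m and z of cover_plate in the frame of grate_edge between -0.014 and -0.006 m and angle between the x axis of cover_plate and the x axis of grate_edge, either way round below 0.03 rad and angle between cover_plate's own z axis and vertical below 0.03 rad and linear speed of cover_plate below 0.01 m/s); the robot touches nothing.
It fails at once if the sausage or the pepper half on the grate is moved by more than 25 mm (distance of any of sausage, pepper_half from where it was at the start of the episode above 0.025 m).
It fails at once if the bean dish is moved by more than 25 mm (distance of bean_dish from where it was at the start of the episode above 0.025 m).
It also fails if it takes over 48 s, if anything falls off the work surface, if the arm or the gripper's body presses on something with over 40 N, if the wrist force passes 120 N, or if a joint passes its speed limit or range.

### The arm

A 7-joint arm with a two-finger parallel gripper is mounted at the origin on the work surface. World frame = base frame: x ahead of the robot, y to its left, z up, the work surface at z = 0. Lengths are in m, angles in rad, forces in N, time in s.
With the tool pointing down it reaches from about 0.425 to 0.95 m from the base axis. Payload 4.7 kg.
Tool frame: the origin (TCP) lies at the very end of the fingers, on their centre line; the grasp point (between the pads) lies 19 mm behind it; z points along the fingers, y is the direction in which the jaws open and shut (so a half turn about z gives the same grasp; the last joint's range is limited). The gripper opens to 85 mm and grips with 20 to 120 N. Pads are 22 mm wide; open, the fingers measure 114 mm over their backs; the gripper's body (76 mm by 85 mm) begins 54 mm behind the grasp point. The pads swing forward as they close: fully open they stand 13 mm farther back than shut.
Start: joints at [-1.196, 0.469, -0.049, 1.532, 0.024, 1.141, -0.082], TCP at [0.265, 0.621, 0.231] pointing down, gripper open.
Joint ranges: [-2.59, 2.59], [-0.33, 1.99], [-1.39, 1.29], [0.1, 2.45], [-1.04, 4.18], [0.21, 1.99], [-2.66, 2.66]. Speed limits (rad/s): [2.57, 2.57, 3.14, 3.14, 3.14, 3.14, 3.14].

### API

Orientations are given as [roll, pitch, yaw] about the fixed x, y, z axes, in that order (R = Rz(yaw) Ry(pitch) Rx(roll)).
In Python, from cell import sense, grab_frame, camera_params, close_job gives the robot as it stands.
- The arm moves only by the shell command python3 -m creep 'ROWS' [FORCE]. ROWS is JSON, a list of rows, each an object of numbers: "fingers": the closure in counts, from 0 (fully open) to 255 (shut); "dx", "dy", "dz": the shift along the tool's x, y, z in units of 30 mm (1.0 is 30 mm); "yaw": the turn about the tool's z in units of 6 degrees (1.0 is 6 degrees). In form: [{"fingers": .., "dx": .., "dy": .., "dz": .., "yaw": ..}, ...]. A call has 1 to 5 rows; each row shifts and turns the pose as measured when the row begins, along the tool's axes as they then stand; what a row does not reach is not made up. A row lasts 1/8 s, in which the tool goes at most 62.5 mm and 10.7 degrees, less where a joint would pass 70% of its speed; a pose out of reach is approached as far as the arm can. A call is refused whole if a number of a shift passes 1 or a number of a turn 1, either way. A call with a gripper value outside its range is refused whole. The fingers move at their own pace and stop on an object; FORCE is the grip in N (left out, the last holds). Time passes only in rows, so rows that do not move let the fingers close. It gives the time, the measured TCP pose, the force and the opening at its end, in the units of the state.
- sense(): the state, without advancing time (a new reading comes with each control period).
- grab_frame(name): name is "side" or "top" or "wrist"; returns the picture (384x512x3 uint8, blue, green, red); there is no depth.
- camera_params(name): a dict with "fx", "fy", "cx", "cy" (pixels), "cam_to_world" (4x4, takes a point from camera to world coordinates); the wrist camera has in their place "tool_from_camera" (4x4, takes a point from camera to tool coordinates, whose origin is the TCP and whose axes are the flange's). Camera axes: x right, y down, z forward; pixel columns grow to the right and rows downward; lengths in m; the calibration is good to about 2 mm. A picture is of the moment at which its call begins: read the wrist's pose just before it. camera_params takes no time and is no camera call.
- close_job(): hands the job in, once; it reports no verdict.
The state is a dict: "time_s": time; "q": joint angles; "dq": joint speeds; "tau": joint torques, N m; "tool_pos": TCP position; "ee_rot": TCP orientation; "ft_force": force on the tool from outside, world axes, zero at the start; "ft_torque": the same for the moment, N m; "grip_width": opening from 0.0 (shut) to 1.0 (fully open).
Only numpy, scipy, OpenCV 4.12 (cv2) and the standard library are available. Lean on these libraries where they do the work, as an engineer would, in place of code of your own. Each camera call takes 0.05 s, during which the arm holds its last target. There are 200 camera calls.

## Working session

There is one attempt and no reset: what is moved stays moved. The work goes in short steps, Python scripts to look and compute and a shell command to move; the robot and the scene stay as the last step left them, time stands still between calls to the robot, and variables do not carry over. Pictures are saved under pics/ and viewed, about 8 in all and at most 12, crops included, and the job is handed in when it is done.

```bash
mkdir -p pics; ls; python3 - <<'E'
from cell import *
import cv2,numpy as np
s=sense();print({k:np.round(v,3).tolist() for k,v in s.items()})
a=grab_frame("top");b=grab_frame("side")
cv2.imwrite("pics/top0.png",a);cv2.imwrite("pics/side0.png",b)
cv2.imwrite("pics/a.png",cv2.resize(np.hstack([a,b]),(800,300)))
for n in("top","side","wrist"):
  p=camera_params(n);print(n,{k:np.round(v,4).tolist() for k,v in p.items()})
E
```

```text
pics
{'time_s': 0.0, 'q': [-1.196, 0.469, -0.049, 1.534, 0.024, 1.141, -0.082], 'dq': [-0.002, -0.0, 0.001, -0.0, 0.002, -0.001, 0.001], 'tau': [-0.001, -51.031, -0.047, -23.771, 0.011, 0.008, 0.0], 'tool_pos': [0.265, 0.62, 0.23], 'ee_rot': [-3.14, 0.0, 2.738], 'ft_force': [-0.137, 1.281, 1.085], 'ft_torque': [0.027, -0.016, -0.03], 'grip_width': 1.001}
top {'fx': 374.5772, 'fy': 374.5772, 'cx': 252.3886, 'cy': 185.2836, 'cam_to_world': [[0.0013, -0.9952, 0.0981, 0.5411], [-1.0, -0.0006, 0.0073, -0.0092], [-0.0072, -0.0981, -0.9951, 0.9084], [0.0, 0.0, 0.0, 1.0]]}
side {'fx': 471.4557, 'fy': 471.4557, 'cx': 247.3843, 'cy': 192.4555, 'cam_to_world': [[0.7562, -0.3801, 0.5326, 0.0881], [-0.6543, -0.4418, 0.6137, -0.6252], [0.002, -0.8126, -0.5828, 0.6694], [0.0, 0.0, 0.0, 1.0]]}
wrist {'fx': 311.6129, 'fy': 311.6129, 'cx': 251.9492, 'cy': 192.6067, 'tool_from_camera': [[0.0009, -0.9547, -0.2974, 0.0764], [1.0, 0.0009, 0.0002, 0.0008], [0.0001, -0.2974, 0.9547, -0.1409], [0.0, 0.0, 0.0, 1.0]]}
```

View pics/top0.png

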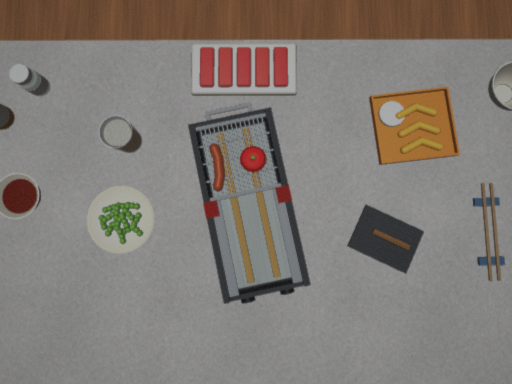

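View pics/side0.png

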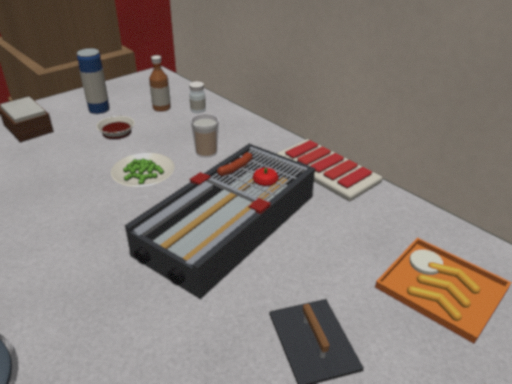

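Top view: grill with red lips at about (211,209) and (283,194), the plate at (385,239) with its handle at (391,239), and beans at (121,219). In the side view the plate is at (315,340).

```bash
cat > h.py <<'E'
import numpy as np,cv2
from cell import *
from scipy.spatial.transform import Rotation as R
def tw(s): 
    T=np.eye(4);T[:3,:3]=R.from_euler('xyz',s['ee_rot']).as_matrix();T[:3,3]=s['tool_pos'];return T
def ray(name,uv,z,s=None):
    p=camera_params(name)
    T=p['cam_to_world'] if name!='wrist' else tw(s)@np.array(p['tool_from_camera'])
    T=np.array(T);uv=np.atleast_2d(uv).astype(float)
    d=np.c_[(uv[:,0]-p['cx'])/p['fx'],(uv[:,1]-p['cy'])/p['fy'],np.ones(len(uv))]@T[:3,:3].T
    return T[:3,3]+d*((z-T[2,3])/d[:,2])[:,None]
def blobs(m,amin=60):
    c,_=cv2.findContours(m.astype(np.uint8),cv2.RETR_EXTERNAL,cv2.CHAIN_APPROX_NONE)
    return [x for x in c if cv2.contourArea(x)>amin]
def rect(name,c,z,s=None):
    "min-area rect of the contour on plane z: centre, sides, long-axis direction deg"
    P=ray(name,c[:,0],z,s)[:,:2].astype(np.float32)*1000
    b=cv2.boxPoints(cv2.minAreaRect(P));e=[b[1]-b[0],b[2]-b[1]];e.sort(key=np.linalg.norm)
    return b.mean(0).round(1),[round(float(np.linalg.norm(x)),1) for x in e],round(float(np.degrees(np.arctan2(e[1][1],e[1][0])))%180,2)
E
python3 - <<'E'
from h import *
a=cv2.imread("pics/top0.png");h=cv2.cvtColor(a,cv2.COLOR_BGR2HSV);H,S,V=cv2.split(h)
print("dark")
for c in blobs((V<85)&(S<110),800): print(cv2.boundingRect(c),rect("top",c,.01),rect("top",c,.092))
print("plate+handle")
m=(V<130)|(S>90); m[:,:330]=0;m[:180]=0;m[:,450:]=0
for c in blobs(m,300): print(cv2.boundingRect(c),rect("top",c,.01))
m2=(S>90)&m
for c in blobs(m2,30): print('handle',cv2.boundingRect(c),rect("top",c,.047))
print("red")
for c in blobs(((H<6)|(H>174))&(S>150),40): print(cv2.boundingRect(c),rect("top",c,.1))
E
```

```text
dark
(348, 205, 75, 68) (array([ 503.8, -317.7], dtype=float32), [108.8, 150.5], 65.03) (array([ 507.2, -289.5], dtype=float32), [98.9, 136.8], 65.03)
(207, 201, 103, 102) (array([468.2, -16.6], dtype=float32), [206.6, 210.8], 12.1) (array([474.9, -15.9], dtype=float32), [187.8, 191.5], 12.1)
(189, 108, 99, 95) (array([706.3,  34.4], dtype=float32), [196.1, 206.7], 102.1) (array([691.2,  30.5], dtype=float32), [178.2, 187.8], 102.1)
plate+handle
(347, 204, 77, 70) (array([ 503.5, -317.5], dtype=float32), [114.1, 154.8], 64.8)
handle (372, 229, 38, 21) (array([ 503.8, -317.4], dtype=float32), [12.9, 90.9], 65.07)
red
(204, 201, 15, 17) (array([569.3,  85.7], dtype=float32), [26.6, 33.5], 12.1)
(276, 185, 15, 17) (array([602.6, -69.9], dtype=float32), [26.3, 33.7], 13.72)
(3, 180, 33, 33) (array([597.4, 503.8], dtype=float32), [69.8, 70.2], 3.35)
(240, 146, 25, 26) (array([679.7,  -3.4], dtype=float32), [52.9, 52.9], 45.26)
(274, 48, 13, 38) (array([888.1, -64.6], dtype=float32), [26.9, 86.0], 179.57)
(256, 48, 12, 38) (array([888.2, -23.3], dtype=float32), [24.7, 85.9], 179.92)
(238, 48, 12, 38) (array([888.3,  17.1], dtype=float32), [24.8, 86.0], 0.13)
(219, 48, 13, 31) (array([896.7,  59.4], dtype=float32), [26.7, 69.7], 178.28)
(201, 48, 12, 31) (array([896.7, 100. ], dtype=float32), [24.8, 69.8], 0.85)
```

Plate: centre (504, -317) mm, its x axis at -25°. Grill x axis at +12.1°, grate_edge about (603, 12). The plate needs tool yaw about 65° and the bay about 102°, both close to the arm's natural wrist pose. I'll swing over clockwise.

```bash
python3 -m creep '[{"fingers":0,"dx":-1,"dy":0,"dz":0,"yaw":0.42},{"fingers":0,"dx":-1,"dy":0,"dz":0,"yaw":0.42},{"fingers":0,"dx":-1,"dy":0,"dz":0,"yaw":0.42},{"fingers":0,"dx":-1,"dy":0,"dz":0,"yaw":0.42},{"fingers":0,"dx":-1,"dy":0,"dz":0,"yaw":0.42}]' 40
```

```text
time_s: 0.72
tool_pos: [0.4046, 0.5437, 0.2291]
ee_rot: [-3.138, 0.002, 2.504]
ft_force: [-0.1, -0.4, 0.5]
grip_width: 1.005
```

```bash
python3 -m creep '[{"fingers":0,"dx":-1,"dy":0,"dz":0,"yaw":0.42},{"fingers":0,"dx":-1,"dy":0,"dz":0,"yaw":0.42},{"fingers":0,"dx":-1,"dy":0,"dz":0,"yaw":0.42},{"fingers":0,"dx":-1,"dy":0,"dz":0,"yaw":0.42},{"fingers":0,"dx":-1,"dy":0,"dz":0,"yaw":0.42}]' | head -3
python3 -m creep '[{"fingers":0,"dx":-1,"dy":0,"dz":0,"yaw":0.42},{"fingers":0,"dx":-1,"dy":0,"dz":0,"yaw":0.42},{"fingers":0,"dx":-1,"dy":0,"dz":0,"yaw":0.42},{"fingers":0,"dx":-1,"dy":0,"dz":0,"yaw":0.42},{"fingers":0,"dx":-1,"dy":0,"dz":0,"yaw":0.42}]' | head -3
python3 -m creep '[{"fingers":0,"dx":-1,"dy":0,"dz":0,"yaw":0.42},{"fingers":0,"dx":-1,"dy":0,"dz":0,"yaw":0.42},{"fingers":0,"dx":-1,"dy":0,"dz":0,"yaw":0.42},{"fingers":0,"dx":-1,"dy":0,"dz":0,"yaw":0.42},{"fingers":0,"dx":-1,"dy":0,"dz":0,"yaw":0.42}]' | head -3
python3 -m creep '[{"fingers":0,"dx":-1,"dy":-0.2,"dz":0,"yaw":0.42},{"fingers":0,"dx":-1,"dy":-0.2,"dz":0,"yaw":0.42},{"fingers":0,"dx":-1,"dy":-0.2,"dz":0,"yaw":0.42},{"fingers":0,"dx":-1,"dy":-0.2,"dz":0,"yaw":0.42},{"fingers":0,"dx":-1,"dy":-0.2,"dz":0,"yaw":0.42}]' | head -3
```

```text
time_s: 1.35
tool_pos: [0.5242, 0.4358, 0.2295]
ee_rot: [-3.138, 0.002, 2.268]
time_s: 1.98
tool_pos: [0.6148, 0.3038, 0.23]
ee_rot: [-3.139, 0.003, 2.032]
time_s: 2.6
tool_pos: [0.6722, 0.1541, 0.2304]
ee_rot: [-3.14, 0.003, 1.797]
time_s: 3.22
tool_pos: [0.6611, -0.0091, 0.2312]
ee_rot: [-3.141, 0.004, 1.561]
```

```bash
python3 -m creep '[{"fingers":0,"dx":-0.95,"dy":-0.4,"dz":0,"yaw":0.4},{"fingers":0,"dx":-0.95,"dy":-0.4,"dz":0,"yaw":0.4},{"fingers":0,"dx":-0.95,"dy":-0.4,"dz":0,"yaw":0.4},{"fingers":0,"dx":-0.95,"dy":-0.35,"dz":0,"yaw":0.4},{"fingers":0,"dx":-0.95,"dy":-0.3,"dz":0,"yaw":0.4}]' | head -3
python3 -m creep '[{"fingers":0,"dx":-0.95,"dy":-0.2,"dz":0,"yaw":0.4},{"fingers":0,"dx":-0.95,"dy":-0.15,"dz":0,"yaw":0.4},{"fingers":0,"dx":-0.9,"dy":-0.1,"dz":0,"yaw":0.4},{"fingers":0,"dx":-0.9,"dy":-0.1,"dz":0,"yaw":0.4},{"fingers":0,"dx":-0.5,"dy":-0.1,"dz":0,"yaw":0.2}]' | head -3
```

```text
time_s: 3.85
tool_pos: [0.5863, -0.155, 0.232]
ee_rot: [-3.141, 0.003, 1.336]
time_s: 4.47
tool_pos: [0.5242, -0.2781, 0.2327]
ee_rot: [3.14, 0.004, 1.132]
```

```bash
python3 -m creep '[{"fingers":0,"dx":0,"dy":0,"dz":0,"yaw":0}]'
cat > look.py <<'E'
from h import *
import sys
s=sense();a=grab_frame("wrist");cv2.imwrite(sys.argv[1],a)
h=cv2.cvtColor(a,cv2.COLOR_BGR2HSV);H,S,V=cv2.split(h)
for c in blobs((S>90)&(H<20)&(V>20),300): print('warm',cv2.boundingRect(c),rect("wrist",c,float(sys.argv[2]),s))
T=tw(s);print('tcp',s['tool_pos'],'yaw',np.degrees(s['ee_rot'][2]))
E
python3 look.py pics/w1.png .047
```

```text
time_s: 4.6
tool_pos: [0.5234, -0.2793, 0.2328]
ee_rot: [3.14, 0.004, 1.13]
ft_force: [0.0, -0.2, -0.6]
grip_width: 0.998
warm (246, 165, 11, 78) (array([ 505.2, -315.2], dtype=float32), [11.5, 90.8], 64.74)
warm (386, 54, 126, 202) (array([ 742.7, -377.8], dtype=float32), [132.3, 177.9], 96.81)
tcp [ 0.52341689 -0.27928178  0.23276659] yaw 64.72545373185157
```

View pics/w1.png

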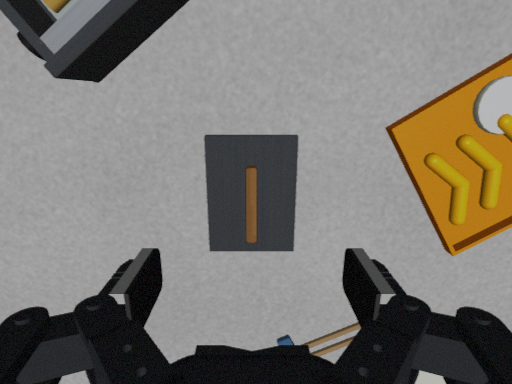

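The handle is at (251,204) px, so about (505,-316), and yaw is matched. Shift -41 mm along tool x, then go down.

```bash
python3 -m creep '[{"fingers":0,"dx":-0.69,"dy":0,"dz":0.9,"yaw":0},{"fingers":0,"dx":-0.65,"dy":0,"dz":1,"yaw":0},{"fingers":0,"dx":0,"dy":0,"dz":1,"yaw":0},{"fingers":0,"dx":0,"dy":0,"dz":1,"yaw":0},{"fingers":0,"dx":0,"dy":0,"dz":1,"yaw":0}]' |head -3;  python3 -m creep '[{"fingers":0,"dx":0,"dy":0,"dz":0,"yaw":0}]'
```

```text
time_s: 5.28
tool_pos: [0.5155, -0.3093, 0.0838]
ee_rot: [3.132, -0.002, 1.146]
time_s: 5.4
tool_pos: [0.515, -0.3068, 0.0815]
ee_rot: [3.137, -0.003, 1.149]
ft_force: [-0.0, 0.5, 0.2]
grip_width: 1.0
```

```bash
python3 -m creep '[{"fingers":0,"dx":-0.4,"dy":-0.18,"dz":0.7,"yaw":0.14},{"fingers":0,"dx":0,"dy":0,"dz":0.7,"yaw":0},{"fingers":0,"dx":0,"dy":0,"dz":0.3,"yaw":0},{"fingers":0,"dx":0,"dy":0,"dz":0,"yaw":0}]'
```

```text
time_s: 5.9
tool_pos: [0.5116, -0.3145, 0.034]
ee_rot: [3.129, -0.005, 1.14]
ft_force: [0.4, 0.2, 0.7]
grip_width: 1.003
```

```bash
python3 -m creep '[{"fingers":0,"dx":-0.14,"dy":-0.2,"dz":0.25,"yaw":0},{"fingers":0,"dx":0,"dy":0,"dz":0.15,"yaw":0},{"fingers":0,"dx":0,"dy":0,"dz":0,"yaw":0}]'
```

```text
time_s: 6.28
tool_pos: [0.5055, -0.3162, 0.0233]
ee_rot: [3.125, -0.005, 1.141]
ft_force: [0.2, 0.3, -0.1]
grip_width: 1.0
```

```bash
python3 -m creep '[{"fingers":255,"dx":0,"dy":0,"dz":0.08,"yaw":0},{"fingers":255,"dx":0,"dy":0,"dz":0,"yaw":0},{"fingers":255,"dx":0,"dy":0,"dz":0,"yaw":0},{"fingers":255,"dx":0,"dy":0,"dz":0,"yaw":0},{"fingers":255,"dx":0,"dy":0,"dz":0,"yaw":0}]' 70; python3 -m creep '[{"fingers":255,"dx":0,"dy":0,"dz":0,"yaw":0},{"fingers":255,"dx":0,"dy":0,"dz":0,"yaw":0},{"fingers":255,"dx":0,"dy":0,"dz":0,"yaw":0}]' 70
```

```text
time_s: 6.9
tool_pos: [0.506, -0.3164, 0.0214]
ee_rot: [3.125, -0.006, 1.141]
ft_force: [-0.4, -0.5, 1.2]
grip_width: 0.123
time_s: 7.28
tool_pos: [0.506, -0.3164, 0.0214]
ee_rot: [3.125, -0.006, 1.141]
ft_force: [0.5, -0.4, 1.0]
grip_width: 0.126
```

```bash
python3 -m creep '[{"fingers":255,"dx":0,"dy":0,"dz":-0.5,"yaw":0},{"fingers":255,"dx":0,"dy":0,"dz":-1,"yaw":0},{"fingers":255,"dx":0,"dy":0,"dz":-1,"yaw":0},{"fingers":255,"dx":0,"dy":0,"dz":-1,"yaw":0},{"fingers":255,"dx":0,"dy":0,"dz":-1,"yaw":0}]'; python3 -m creep '[{"fingers":255,"dx":0,"dy":0,"dz":-1,"yaw":0},{"fingers":255,"dx":0,"dy":0,"dz":-0.3,"yaw":0},{"fingers":255,"dx":0,"dy":0,"dz":0,"yaw":0}]'
```

```text
time_s: 7.9
tool_pos: [0.4987, -0.3128, 0.1563]
ee_rot: [3.139, -0.006, 1.141]
ft_force: [0.3, 0.1, -5.2]
grip_width: 0.124
time_s: 8.28
tool_pos: [0.4973, -0.3125, 0.1977]
ee_rot: [3.139, -0.006, 1.141]
ft_force: [0.6, -0.8, -5.3]
grip_width: 0.128
```

```bash
python3 -m creep '[{"fingers":255,"dx":0.7,"dy":-0.3,"dz":0,"yaw":-0.5},{"fingers":255,"dx":0.92,"dy":-0.36,"dz":0,"yaw":-0.6},{"fingers":255,"dx":0.94,"dy":-0.3,"dz":0,"yaw":-0.6},{"fingers":255,"dx":0.96,"dy":-0.25,"dz":0,"yaw":-0.6},{"fingers":255,"dx":0.98,"dy":-0.2,"dz":0,"yaw":-0.6}]'; python3 -m creep '[{"fingers":255,"dx":0.98,"dy":-0.1,"dz":0,"yaw":-0.6},{"fingers":255,"dx":0.98,"dy":0,"dz":0,"yaw":-0.6},{"fingers":255,"dx":0.98,"dy":0.06,"dz":0,"yaw":-0.6},{"fingers":255,"dx":0.6,"dy":0.1,"dz":0,"yaw":-0.5},{"fingers":255,"dx":0,"dy":0,"dz":0,"yaw":0}]'
```

```text
time_s: 8.9
tool_pos: [0.4918, -0.1628, 0.1911]
ee_rot: [-3.132, -0.008, 1.457]
ft_force: [-0.0, 0.5, -4.0]
grip_width: 0.127
time_s: 9.52
tool_pos: [0.4904, -0.0448, 0.1861]
ee_rot: [-3.122, -0.015, 1.721]
ft_force: [-0.1, -1.1, -5.2]
grip_width: 0.122
```

```bash
python3 -m creep '[{"fingers":255,"dx":0.5,"dy":0.08,"dz":0,"yaw":-0.3},{"fingers":255,"dx":0.5,"dy":0.1,"dz":0,"yaw":-0.25},{"fingers":255,"dx":0,"dy":0,"dz":0,"yaw":0},{"fingers":255,"dx":0,"dy":0,"dz":0,"yaw":0}]'
cat > top.py <<'E'
from h import *
import sys
s=sense();a=grab_frame("top");cv2.imwrite(sys.argv[1]+"_t.png",a);b=grab_frame("side");cv2.imwrite(sys.argv[1]+"_s.png",b)
w=grab_frame("wrist");cv2.imwrite(sys.argv[1]+"_w.png",w)
A=R.from_euler('xyz',s['ee_rot']).as_matrix();G=R.from_euler('xyz',[3.125,-.006,1.141]).as_matrix()
n=A@G.T@[0,0,1]
c,sn=np.cos(np.radians(12.1)),np.sin(np.radians(12.1))
print('plate normal in grill x,y',n[0]*c+n[1]*sn,-n[0]*sn+n[1]*c,'yaw',np.degrees(s['ee_rot'][2]))
d=s['tool_pos'][:2]-np.array([.6031,.0116]);print('tcp in grate_edge frame',d[0]*c+d[1]*sn,-d[0]*sn+d[1]*c, s['tool_pos'][2]-.0214-.08)
cv2.imwrite(sys.argv[1]+".png",cv2.resize(np.hstack([a[90:330,150:350],b[100:340,100:350],w[:,:]][:2]),None,fx=1.7,fy=1.7))
E
python3 top.py pics/b
```

```text
time_s: 10.02
tool_pos: [0.4905, -0.015, 0.1861]
ee_rot: [-3.122, -0.014, 1.778]
ft_force: [0.1, -0.2, -5.4]
grip_width: 0.128
plate normal in grill x,y 0.03650023528672338 -0.008439945287357602 yaw 101.85205900260124
tcp in grate_edge frame -0.11563880865650308 -0.0024352214075565384 0.08465559800249715
```

View pics/b_w.png

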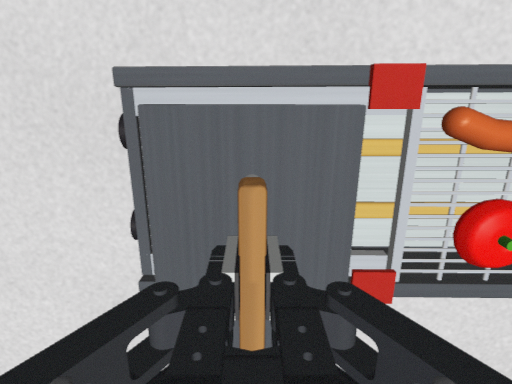

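View pics/b.png

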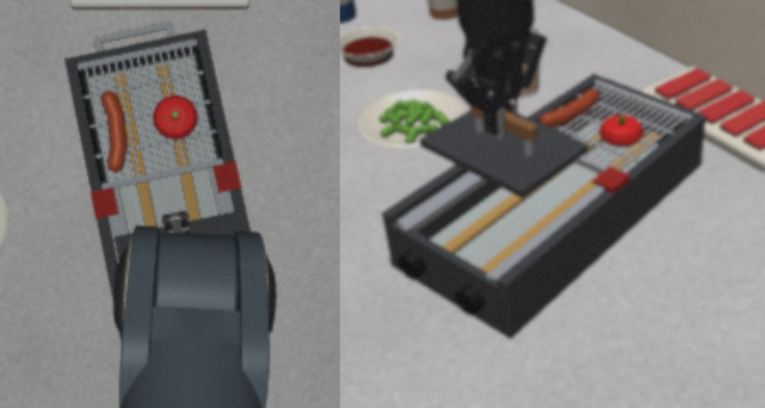

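Wrist view: the plate is over the bay with its +y edge at row ~105 and leading edge at col ~360. The lips are at (398,86) and (373,287), and the food is beyond. The plate looks square with the walls, so I'll measure the lateral offset.

```bash
python3 - <<'E'
from h import *
s=sense();a=cv2.imread("pics/b_w.png");h=cv2.cvtColor(a,cv2.COLOR_BGR2HSV);H,S,V=cv2.split(h)
for c in blobs(((H<4)|(H>176))&(S>200),300): print(cv2.boundingRect(c),rect("wrist",c,.1,s),ray("wrist",[np.array(cv2.boundingRect(c)[:2])+np.array([0,cv2.boundingRect(c)[3]])],.1,s).round(4))
c,sn=np.cos(np.radians(12.1)),np.sin(np.radians(12.1))
def g(P): d=P[:,:2]-[.6031,.0116];return np.c_[d@[c,sn],d@[-sn,c]].round(4).tolist()
print('plate corners',g(ray("wrist",[[139,105],[364,105]],s['tool_pos'][2]-.0114,s)))
for r in (130,170): # columns of edges
    e=np.abs(np.diff(cv2.GaussianBlur(a,(3,3),0)[r].astype(int).sum(1)));k=np.where(e>60)[0];print(r,k.tolist())
for col in(250,300): 
    e=np.abs(np.diff(cv2.GaussianBlur(a,(3,3),0)[:130,col].astype(int).sum(1)));print(col,np.where(e>60)[0].tolist())
# outer/inner wall tops at z=.092 ; grate edge at z .09
print('lips in grill', g(ray("wrist",[[371,108],[425,106],[396,269]],.1,s)))
print('grate edge',g(ray("wrist",[[408,110],[400,265]],.09,s)))
E
```

```text
(351, 270, 45, 33) (array([601.4, -66.4], dtype=float32), [29.5, 35.2], 10.55) [[ 0.5895 -0.0857  0.1   ]]
(454, 200, 58, 68) (array([671.5,  -5.3], dtype=float32), [43.1, 59.2], 114.97) [[ 0.6606 -0.0358  0.1   ]]
(369, 64, 56, 45) (array([568.3,  86.9], dtype=float32), [28.6, 36.0], 12.88) [[0.5552 0.0691 0.1   ]]
plate corners [[-0.1693, 0.0704], [-0.0627, 0.0701]]
130 [116, 117, 118, 362, 363, 364, 403, 404, 408, 409, 410, 441, 442, 443]
170 [128, 129, 130, 358, 359, 397, 398, 399, 403, 404]
250 [64, 65, 66, 86, 87, 103, 104]
300 [64, 65, 85, 86, 87, 103, 104]
lips in grill [[-0.0334, 0.067], [0.0038, 0.0682], [-0.0001, -0.0597]]
grate edge [[-0.003, 0.0652], [0.0077, -0.0616]]
```

```bash
python3 -m creep '[{"fingers":255,"dx":0.17,"dy":0,"dz":0.6,"yaw":0},{"fingers":255,"dx":0,"dy":0,"dz":0.7,"yaw":0},{"fingers":255,"dx":0,"dy":0,"dz":0.5,"yaw":0},{"fingers":255,"dx":0,"dy":0,"dz":0,"yaw":0}]'
python3 top.py pics/c
```

```text
time_s: 10.68
tool_pos: [0.4893, -0.011, 0.1314]
ee_rot: [-3.124, -0.014, 1.774]
ft_force: [0.1, 0.3, -5.4]
grip_width: 0.125
plate normal in grill x,y 0.034134971606968184 -0.007936687505995476 yaw 101.65609801669822
tcp in grate_edge frame -0.1160062830342254 0.0017468857418217777 0.030032384097478146
```

View pics/c_w.png

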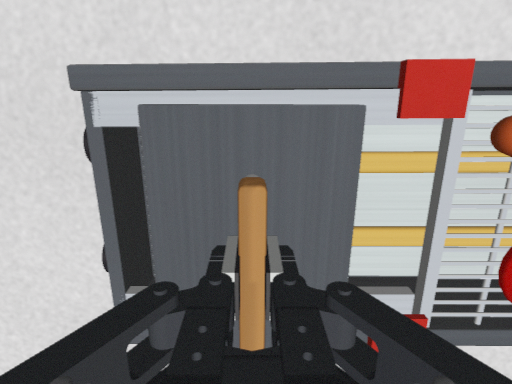

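Plate edge at row ~104; the inner wall edge is at row ~90. Measure the lateral gap and relative angle here.

```bash
cat > lat.py <<'E'
from h import *
import sys
s=sense();a=cv2.imread(sys.argv[1]);g=cv2.GaussianBlur(cv2.cvtColor(a,cv2.COLOR_BGR2GRAY),(3,3),0).astype(float)
zp=s['tool_pos'][2]-.0114
c,sn=np.cos(np.radians(12.1)),np.sin(np.radians(12.1))
def gr(P): d=P[:,:2]-[.6031,.0116];return np.c_[d@[c,sn],d@[-sn,c]]
cols=np.arange(160,350,5);w=[];p=[];o=[]
for u in cols:
    d=np.diff(g[40:125,u]); o.append((u,40.5+np.argmin(d[:40]))); w.append((u,40.5+np.argmax(d[:60]))); p.append((u,90.5+np.argmin(d[50:])))
for n,q,z in(('wall outer',o,.092),('wall inner',w,.092),('plate +y edge',p,zp)):
    G=gr(ray('wrist',q,z,s));f=np.polyfit(G[:,0],G[:,1],1);print(n,'row',np.median(q,0)[1],'y mid',np.median(G[:,1]).round(4),'slope deg',np.degrees(f[0]).round(2))
H,S,V=cv2.split(cv2.cvtColor(a,cv2.COLOR_BGR2HSV))
for q in blobs(((H<4)|(H>176))&(S>200),200): print('red',cv2.boundingRect(q),rect("wrist",q,.1,s))
# leading plate edge and grate edge along rows
for r in (130,140,200,215):
    d=np.diff(g[r,330:470]);print(r,'bright jumps',[(330+i,int(d[i])) for i in np.where(abs(d)>18)[0]])
E
python3 lat.py pics/c_w.png
```

```text
wall outer row 62.5 y mid 0.0962 slope deg 0.06
wall inner row 89.5 y mid 0.082 slope deg 0.06
plate +y edge row 103.5 y mid 0.0749 slope deg -0.36
red (499, 248, 13, 54) (array([652.6,  -9.2], dtype=float32), [7.3, 38.6], 114.91)
red (397, 60, 77, 58) (array([568.1,  87.3], dtype=float32), [28.6, 37.2], 11.77)
130 bright jumps [(np.int64(362), 34), (np.int64(363), 43), (np.int64(364), 23), (np.int64(440), -39), (np.int64(441), -48), (np.int64(442), -22), (np.int64(449), 19), (np.int64(450), 42), (np.int64(451), 33)]
140 bright jumps [(np.int64(361), 37), (np.int64(362), 44), (np.int64(363), 22), (np.int64(438), -29), (np.int64(439), -46), (np.int64(440), -34), (np.int64(448), 36), (np.int64(449), 36)]
200 bright jumps [(np.int64(354), 21), (np.int64(355), 48), (np.int64(356), 36), (np.int64(428), -19), (np.int64(429), -42), (np.int64(430), -41), (np.int64(438), 43), (np.int64(439), 32)]
215 bright jumps [(np.int64(353), 35), (np.int64(354), 42), (np.int64(355), 23), (np.int64(426), -35), (np.int64(427), -48), (np.int64(428), -26), (np.int64(435), 36), (np.int64(436), 37)]
```

Nearly centred (gap 7 mm vs 6 nominal) and 0.4° off. Trim and lower.

```bash
python3 -m creep '[{"fingers":255,"dx":0.05,"dy":0,"dz":0.4,"yaw":-0.08},{"fingers":255,"dx":0,"dy":0,"dz":0.35,"yaw":0},{"fingers":255,"dx":0,"dy":0,"dz":0,"yaw":0}]'
python3 top.py pics/d; python3 lat.py pics/d_w.png|head -3
```

```text
time_s: 11.2
tool_pos: [0.4909, -0.0089, 0.11]
ee_rot: [-3.13, -0.013, 1.784]
ft_force: [0.2, -0.9, -5.0]
grip_width: 0.125
plate normal in grill x,y 0.027986071460876775 -0.007403025771206081 yaw 102.19865027702777
tcp in grate_edge frame -0.11402858127588908 0.003481231669549875 0.008579206518952637
wall outer row 61.5 y mid 0.0959 slope deg -0.02
wall inner row 91.5 y mid 0.0822 slope deg 0.13
plate +y edge row 103.5 y mid 0.0766 slope deg 0.15
```

```bash
python3 -m creep '[{"fingers":255,"dx":0,"dy":0,"dz":0.15,"yaw":0},{"fingers":255,"dx":0,"dy":0,"dz":0.1,"yaw":0},{"fingers":255,"dx":0,"dy":0,"dz":0,"yaw":0}]'; python3 -m creep '[{"fingers":255,"dx":0,"dy":0,"dz":0.08,"yaw":0},{"fingers":255,"dx":0,"dy":0,"dz":0,"yaw":0}]'; python3 top.py pics/e
```

```text
time_s: 11.72
tool_pos: [0.4921, -0.0089, 0.1034]
ee_rot: [-3.134, -0.013, 1.784]
ft_force: [0.1, -0.3, -5.5]
grip_width: 0.124
time_s: 11.98
tool_pos: [0.4925, -0.0087, 0.1018]
ee_rot: [-3.134, -0.013, 1.784]
ft_force: [-1.9, 0.2, -1.1]
grip_width: 0.125
plate normal in grill x,y 0.023738702255668705 -0.00729846490393227 yaw 102.19606620497436
tcp in grate_edge frame -0.11244502162144325 0.0033277309401131654 0.0004074449511582978
```

```bash
python3 -m creep '[{"fingers":255,"dx":0,"dy":0.4,"dz":0.02,"yaw":0},{"fingers":255,"dx":0,"dy":0.4,"dz":0,"yaw":0},{"fingers":255,"dx":0,"dy":0,"dz":0,"yaw":0}]';  python3 top.py pics/f; python3 lat.py pics/f_w.png|head -3
```

```text
time_s: 12.5
tool_pos: [0.5158, -0.0048, 0.1019]
ee_rot: [-3.133, -0.013, 1.783]
ft_force: [1.1, 0.8, -2.6]
grip_width: 0.127
plate normal in grill x,y 0.02499975745168842 -0.006726925718795427 yaw 102.14586098191259
tcp in grate_edge frame -0.08880732521222634 0.0022449525303004474 0.0005409593466497997
wall outer row 56.5 y mid 0.0961 slope deg 0.04
wall inner row 89.5 y mid 0.082 slope deg 0.09
plate +y edge row 104.5 y mid 0.0753 slope deg 0.11
```

```bash
python3 -m creep '[{"fingers":255,"dx":0.04,"dy":0.5,"dz":0,"yaw":0},{"fingers":255,"dx":0.02,"dy":0.3,"dz":0,"yaw":0},{"fingers":255,"dx":0,"dy":0,"dz":0,"yaw":0}]';  python3 top.py pics/g; python3 lat.py pics/g_w.png|head -3
```

```text
time_s: 13.02
tool_pos: [0.5358, 0.001, 0.102]
ee_rot: [-3.126, -0.014, 1.781]
ft_force: [1.1, 0.6, 0.8]
grip_width: 0.126
plate normal in grill x,y 0.032067629063651945 -0.008157620547280366 yaw 102.02713613995056
tcp in grate_edge frame -0.06801298473460968 0.0037703668106886974 0.000591501273415132
wall outer row 60.5 y mid 0.0958 slope deg 0.51
wall inner row 92.5 y mid 0.082 slope deg 6.28
plate +y edge row 104.5 y mid 0.0767 slope deg 0.74
```

View pics/g_w.png

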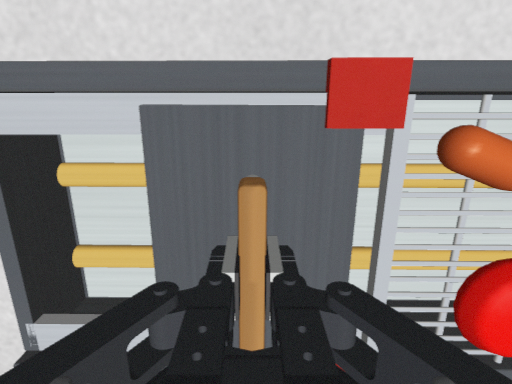

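The leading edge is under the lip; about 24 px (~12 mm) remains to the grate. Creep on until it butts.

```bash
python3 -m creep '[{"fingers":255,"dx":0,"dy":0.25,"dz":0,"yaw":0},{"fingers":255,"dx":0,"dy":0.1,"dz":0,"yaw":0},{"fingers":255,"dx":0,"dy":0,"dz":0,"yaw":0}]'; python3 -m creep '[{"fingers":255,"dx":0,"dy":0.12,"dz":0,"yaw":0},{"fingers":255,"dx":0,"dy":0,"dz":0,"yaw":0}]';  python3 top.py pics/i
```

```text
time_s: 13.55
tool_pos: [0.5428, 0.0024, 0.1023]
ee_rot: [-3.119, -0.016, 1.78]
ft_force: [-0.5, 1.0, 1.5]
grip_width: 0.125
time_s: 13.8
tool_pos: [0.5453, 0.0029, 0.1024]
ee_rot: [-3.117, -0.016, 1.779]
ft_force: [-0.1, -0.7, 0.8]
grip_width: 0.126
plate normal in grill x,y 0.04108726974673314 -0.010203857334885278 yaw 101.95492685158771
tcp in grate_edge frame -0.058363083873315166 0.003564747049039415 0.0010485884147087982
```

```bash
python3 -m creep '[{"fingers":255,"dx":0,"dy":0.15,"dz":0,"yaw":0},{"fingers":255,"dx":0,"dy":0,"dz":0,"yaw":0}]'; python3 -m creep '[{"fingers":255,"dx":0,"dy":0.15,"dz":0,"yaw":0},{"fingers":255,"dx":0,"dy":0,"dz":0,"yaw":0}]';  python3 top.py pics/j; python3 lat.py pics/j_w.png
```

```text
time_s: 14.2
tool_pos: [0.5485, 0.0034, 0.1025]
ee_rot: [-3.114, -0.017, 1.779]
ft_force: [1.3, -0.2, 0.9]
grip_width: 0.127
time_s: 14.45
tool_pos: [0.5497, 0.0035, 0.1026]
ee_rot: [-3.106, -0.018, 1.779]
ft_force: [0.4, 0.7, 1.5]
grip_width: 0.126
plate normal in grill x,y 0.05242076680790686 -0.011997454348158838 yaw 101.91919901204149
tcp in grate_edge frame -0.05394012707409029 0.0033021783515224234 0.001163809253544923
wall outer row 59.5 y mid 0.0961 slope deg 0.91
wall inner row 91.5 y mid 0.0822 slope deg 9.39
plate +y edge row 104.5 y mid 0.0763 slope deg 2.14
red (431, 260, 81, 99) (array([670.8,  -5.9], dtype=float32), [40.5, 63.5], 114.8)
red (296, 57, 83, 70) (array([569.4,  87.6], dtype=float32), [28.7, 34.6], 12.17)
130 bright jumps [(np.int64(364), 39), (np.int64(365), 36), (np.int64(416), -28), (np.int64(417), -42), (np.int64(418), -38), (np.int64(419), -19), (np.int64(458), 20), (np.int64(459), 22)]
140 bright jumps [(np.int64(363), 37), (np.int64(364), 36), (np.int64(408), -39), (np.int64(409), -60), (np.int64(410), -41)]
200 bright jumps [(np.int64(357), 37), (np.int64(358), 35), (np.int64(435), -23), (np.int64(436), -29), (np.int64(438), 23), (np.int64(439), 19)]
215 bright jumps [(np.int64(355), 22), (np.int64(356), 39), (np.int64(357), 27)]
```

```bash
python3 -c "
import cv2,numpy as np
w=cv2.imread('pics/j_w.png');s=cv2.imread('pics/j_s.png')
cv2.imwrite('pics/k.png',np.hstack([cv2.resize(w[50:300,280:480],(400,500)),cv2.resize(s[130:255,200:300],(400,500))]))"
```

```text
(no output)
```

View pics/k.png

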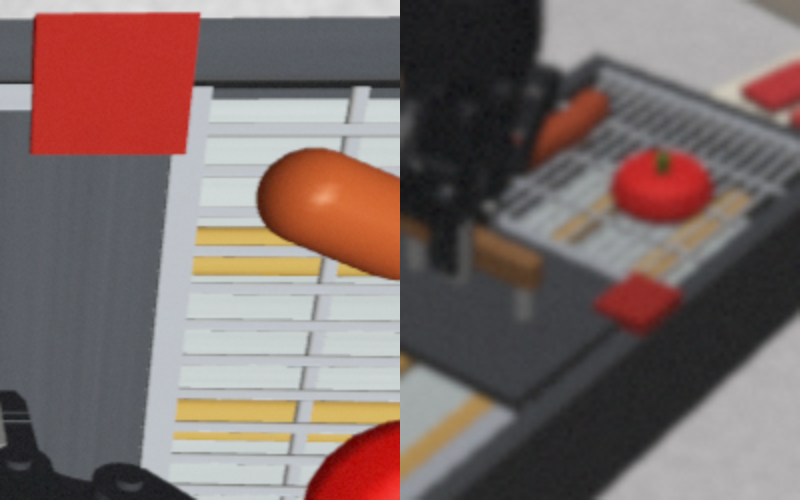

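The wrist crop shows the plate edge touching the grate bar along its visible length, with no bay floor between them. Release gently and re-measure.

```bash
python3 -m creep '[{"fingers":170,"dx":0,"dy":0,"dz":0,"yaw":0},{"fingers":170,"dx":0,"dy":0,"dz":0,"yaw":0},{"fingers":150,"dx":0,"dy":0,"dz":0,"yaw":0},{"fingers":150,"dx":0,"dy":0,"dz":0,"yaw":0}]'; python3 -m creep '[{"fingers":150,"dx":0,"dy":0,"dz":-0.5,"yaw":0},{"fingers":150,"dx":0,"dy":0,"dz":-0.8,"yaw":0},{"fingers":150,"dx":0,"dy":0,"dz":-0.8,"yaw":0},{"fingers":150,"dx":0,"dy":0,"dz":0,"yaw":0}]'; python3 top.py pics/l;python3 lat.py pics/l_w.png; python3 -c "
import cv2,numpy as np
w=cv2.imread('pics/l_w.png');s=cv2.imread('pics/l_s.png')
cv2.imwrite('pics/m.png',np.hstack([w,cv2.resize(s[130:255,200:275],(230,384))]))"
```

```text
time_s: 15.1
tool_pos: [0.5496, 0.0046, 0.1015]
ee_rot: [-3.105, -0.019, 1.78]
ft_force: [0.1, -0.5, 0.2]
grip_width: 0.406
time_s: 15.6
tool_pos: [0.553, 0.0037, 0.1689]
ee_rot: [-3.107, -0.019, 1.779]
ft_force: [-0.2, 0.3, -1.0]
grip_width: 0.412
plate normal in grill x,y 0.05132000060682555 -0.012692694082829734 yaw 101.9437499888124
tcp in grate_edge frame -0.05062788001100018 0.00280682956151838 0.06750628714047995
wall outer row 72.5 y mid 0.0962 slope deg 0.48
wall inner row 94.5 y mid 0.0824 slope deg 11.07
plate +y edge row 103.5 y mid 0.0769 slope deg 0.08
red (279, 290, 16, 35) (array([591.1, -68.1], dtype=float32), [11.8, 30.8], 103.95)
red (386, 217, 82, 73) (array([678. ,  -0.9], dtype=float32), [57.3, 57.6], 13.59)
red (285, 72, 56, 47) (array([569. ,  87.7], dtype=float32), [27.9, 33.9], 12.16)
130 bright jumps [(np.int64(332), 35), (np.int64(333), 36), (np.int64(362), -26), (np.int64(363), -54), (np.int64(364), -51), (np.int64(451), -26), (np.int64(453), 19)]
140 bright jumps [(np.int64(331), 23), (np.int64(332), 38), (np.int64(333), 25), (np.int64(362), -26), (np.int64(363), -48), (np.int64(364), -42)]
200 bright jumps [(np.int64(384), -19), (np.int64(438), -21), (np.int64(439), -24), (np.int64(441), 20)]
215 bright jumps [(np.int64(436), -24)]
```

View pics/m.png

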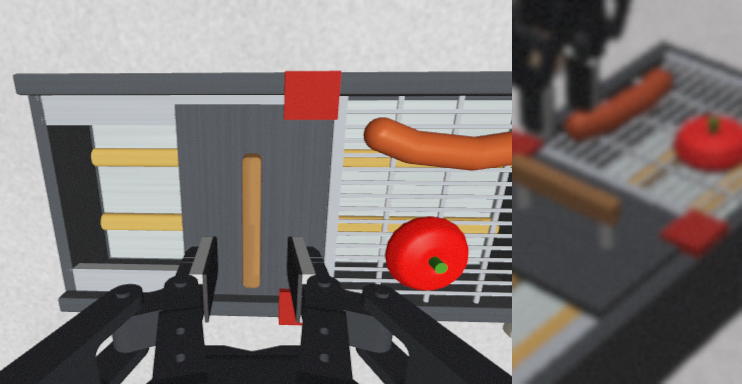

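Released; the plate is down and under both lips. I'll raise, centre the wrist camera over the joint, and measure.

```bash
python3 -m creep '[{"fingers":150,"dx":0,"dy":0,"dz":-0.8,"yaw":0},{"fingers":150,"dx":-0.8,"dy":0.3,"dz":-0.6,"yaw":0},{"fingers":150,"dx":-0.8,"dy":0.3,"dz":0,"yaw":0},{"fingers":150,"dx":0,"dy":0,"dz":0,"yaw":0},{"fingers":150,"dx":0,"dy":0,"dz":0,"yaw":0}]'|head -3; cat > fin.py <<'E'
from h import *
s=sense();w=grab_frame("wrist");cv2.imwrite("pics/n_w.png",w);cv2.imwrite("pics/n_s.png",grab_frame("side"))
H,S,V=cv2.split(cv2.cvtColor(w,cv2.COLOR_BGR2HSV))
c,sn=np.cos(np.radians(12.15)),np.sin(np.radians(12.15))
red=[rect('wrist',q,.1,s) for q in blobs(((H<4)|(H>176))&(S>200),200)];print(red)
for q in blobs((H>5)&(H<20)&(S>90)&(V<190),200): print('warm',cv2.boundingRect(q),rect('wrist',q,.127,s))
lips=[r[0] for r in red if r[1][1]<45]
if len(lips)==2:
    m=np.mean(lips,0);e=lips[0]-lips[1];print('lip mid',m,'grill x angle',np.degrees(np.arctan2(e[1],e[0]))%180-90)
for q in blobs((V<100)&(S<70),3000): print('dark',cv2.boundingRect(q),rect('wrist',q,.09,s))
cv2.imwrite('pics/n.png',np.hstack([w,cv2.resize(cv2.imread('pics/n_s.png')[130:255,200:275],(230,384))]))
E
python3 fin.py
```

```text
time_s: 16.38
tool_pos: [0.577, -0.039, 0.2017]
ee_rot: [-3.089, -0.022, 1.781]
[(array([603.3, -67. ], dtype=float32), [29.3, 32.9], 13.32), (array([679.4,  -1.8], dtype=float32), [55.9, 56.1], 107.53), (array([570. ,  86.9], dtype=float32), [28.7, 33.8], 11.73)]
warm (223, 78, 19, 127) (array([550.3,   2.1], dtype=float32), [12.2, 87.4], 101.62)
warm (336, 47, 152, 51) (array([652.8,  70.7], dtype=float32), [24.9, 95.7], 6.01)
lip mid [586.65       9.950001] grill x angle 12.209122
dark (165, 40, 144, 185) (array([549.8,   1.5], dtype=float32), [109.2, 147.5], 102.0)
dark (0, 9, 512, 375) (array([557.3, -72.4], dtype=float32), [352.2, 529.1], 15.46)
dark (313, 6, 199, 37) (array([657.2, 109.1], dtype=float32), [22.8, 141.4], 12.12)
```

View pics/n.png

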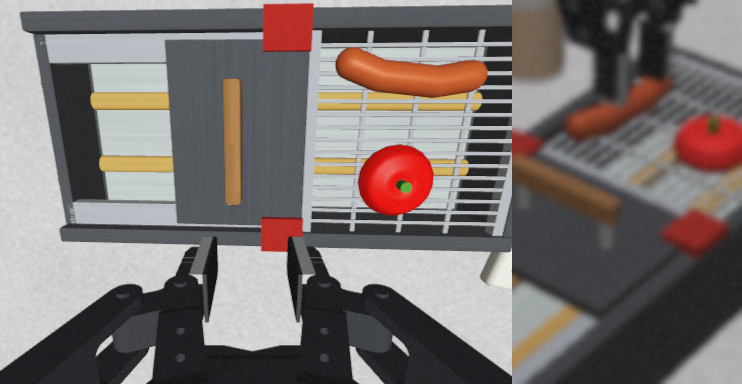

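Final view: the plate's rectangle is about x = -55.3 mm, y = -0.5 mm and 0.2° in the grate_edge frame. It touches the bar under both lips, and the gripper is clear.

```bash
python3 -c "
from cell import *
print(close_job(), sense()['time_s'])"
```

```text
the job is handed in; nothing more can be done
the job is handed in; nothing more can be done
```

The cover plate is on the bay's ledges, slid under both red lips until it butted the wire grate. I released it there and handed the job in at about 16.5 s; no verdict is reported.

**Final position:** the last wrist view put the plate at x ≈ -55.3 mm and y ≈ -0.5 mm in the `grate_edge` frame, about 0.2° off square. No gap to the grate was visible.

**Food and beans:** in the last wrist view the sausage and pepper were still on the grate. The pepper measured within about 2 mm of where it started. I compared no numbers for the sausage. The bean dish was never approached and was out of frame at the end.

**Checks that were weaker or disagreed:**
- **Butting:** the wrist force showed no clear rise at contact. I judged it from the tool stalling (about 1 mm moved for 4.5 mm commanded) and from the close-up picture.
- **Level:** the tool had pitched by about 0.05 rad while gripping. I judged the plate level after release only from the pictures, not by a direct angle measurement.
- **Cameras:** the top and wrist cameras differed by about 2 mm, within the stated calibration.

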